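Open the topping flasks for the flagged dessert batch

ROBOT

A 7-joint arm with a two-finger parallel gripper is mounted at the origin on the work surface. World frame = base frame: x ahead of the robot, y to its left, z up, the work surface at z = 0. Lengths are in m, angles in rad, forces in N, time in s.
With the tool pointing down it reaches from about 0.35 to 0.9 m from the base axis. Payload 19.9 kg.
Tool frame: the origin (TCP) lies on the centre line of the jaws, within the pads' length; the fingertips stand 8 mm ahead of it and the grasp point (between the pads) lies 11 mm behind it; z points along the fingers, y is the line along which they close (so a half turn about z gives the same grasp; the last joint's range is limited). The gripper opens to 94 mm and grips with 3 to 60 N. Pads are 16 mm wide; open, the fingers measure 119 mm over their backs; the gripper's body (75 mm by 177 mm) begins 78 mm behind the grasp point.
Start: joints at [1.111, 0.417, -0.01, 1.614, 0.005, 1.111, -0.053], TCP at [0.254, -0.571, 0.213] pointing down, gripper open.
Joint ranges: [-2.81, 2.81], [-0.39, 2.02], [-1.27, 1.25], [0.06, 2.57], [-1.19, 4.33], [0.19, 2], [-2.82, 2.82]. Speed limits (rad/s): [1.89, 1.89, 2.39, 2.39, 3.01, 3.01, 3.01].

INTERFACE

Orientations are given as a 3x3 rotation matrix whose columns are the frame's x, y, z axes.
In Python, from cell import telemetry, cams, hand_in gives the robot as it stands. The module is installed in compiled form; this text tells all that it offers.
- The arm moves only by the tool arm_command, never from a script. Its argument "targets" is a list of rows, each a list of 2 entries, a list of its own where there are three numbers: the shift along the world's x, y, z in m, then the turn about the world's z in degrees. A call has 1 to 8 rows; each row shifts and turns the commanded pose from where the row before left it; what a row does not reach is not made up. A row lasts 1/10 s, in which the tool goes at most 50 mm and 8.59 degrees, less where a joint would pass 70% of its speed; a pose out of reach is approached as far as the arm can. A call is refused whole if a number of a shift passes 0.05 or a number of a turn 8.59, either way. A call with a gripper value outside its range is refused whole. "fingers" is the opening in per cent of the stroke, from 0 (shut) to 100 (fully open), set as the call begins (left out, the last holds). The fingers move at their own pace and stop on an object; the grip force is fixed at half the most. Time passes only in rows, so rows that do not move let the fingers close. It gives the time, the measured TCP pose, the force, the opening and the grip force at its end, in the units of the state.
- telemetry.observe(): the state, without advancing time (a new reading comes with each control period).
- cams.get_image(name): name is "scene" or "top"; returns the picture (420x560x3 uint8, red, green, blue); there is no depth.
- cams.camera_model(name): a dict with "fx", "fy", "cx", "cy" (pixels), "D" ([k1, k2, p1, p2, k3] as OpenCV has them; the pictures are not rectified), "R" (3x3) and "t" (3): a world point X has camera coordinates R X + t. Camera axes: x right, y down, z forward; pixel columns grow to the right and rows downward; lengths in m; the calibration is good to about 2 mm. A picture is of the moment at which its call begins. camera_model takes no time and is no camera call.
- hand_in(): hands the job in; it is judged then, once.
The state is a dict: "time_s": time; "joints": joint angles; "dq": joint speeds; "effort": joint torques, N m; "eef_pos": TCP position; "tool_rot": TCP orientation; "ft_force": force on the tool from outside, world axes, zero at the start; "torque": the same for the moment, N m; "grip_width": opening from 0.0 (shut) to 1.0 (fully open); "grip_force": force on a finger pad.
Only numpy, scipy, OpenCV 4.12 (cv2) and the standard library are available. Lean on these libraries where they do the work, as an engineer would, in place of code of your own. Each camera call takes 0.05 s, during which the arm holds its last target. There are 200 camera calls.

TASK

The red clip marks the tray of dessert cups that goes out next: work the stoppers out of both topping flasks of that batch's colour by rocking them from side to side along the neck's long side while easing them up, never dragging a flask up off its base, and leave the stoppers in the blue stopper tray. Set every cup of that batch (there may be two or three) upright on the floor of the clear service tray. Once all that is done, ring the yellow call button. Leave the other colour's flasks sealed and its cups where they are, and do not disturb the squeeze bottle and the bowl.

Things in the scene. Friction and masses are not known exactly. Their poses are not given: they have to be found in the camera images.
- rim_pink1 (a point): centre of the rim, 100 mm above the bench, of a pink-banded steel flask on a low fixed base. Body 64 mm in diameter up to 62 mm; above it an oblong neck 36 mm (this point's x) by 56 mm (its y), z up. It cannot move sideways; only its weight (1.8 kg) holds it down: pulled up with over 18 N it slides up off its base (30 mm at most) and drops back when let go
- stopper_pink1: pink-ringed wooden stopper: round knob 30 mm in diameter, 5 to 43 mm above the origin; oblong flange 32 x 42 (y) x 5 mm; tapered plug 30 mm deep below. Origin: centre of the flange's underside, at the rim when seated; z up the knob, y along the neck's long side; 50 g. Two sprung rolls in the neck at +y and -y, 8 mm below the rim, jam the plug: a straight pull takes 35 N and lifts the flask instead
- rim_pink2 (a point): centre of the rim, 100 mm above the bench, of a pink-banded steel flask on a low fixed base. Body 64 mm in diameter up to 62 mm; above it an oblong neck 36 mm (this point's x) by 56 mm (its y), z up. It cannot move sideways; only its weight (1.8 kg) holds it down: pulled up with over 18 N it slides up off its base (30 mm at most) and drops back when let go
- stopper_pink2: pink-ringed wooden stopper: round knob 30 mm in diameter, 5 to 43 mm above the origin; oblong flange 32 x 42 (y) x 5 mm; tapered plug 30 mm deep below. Origin: centre of the flange's underside, at the rim when seated; z up the knob, y along the neck's long side; 50 g. Rock it about its x axis, leaning 0.2 rad to +y and -y in turn, rising 2 mm per swing: it walks out, free after 20 mm
- rim_green1 (a point): centre of the rim, 100 mm above the bench, of a green-banded steel flask on a low fixed base. Body 64 mm in diameter up to 62 mm; above it an oblong neck 36 mm (this point's x) by 56 mm (its y), z up. It cannot move sideways; only its weight (1.8 kg) holds it down: pulled up with over 18 N it slides up off its base (30 mm at most) and drops back when let go
- stopper_green1: green-ringed wooden stopper: round knob 30 mm in diameter, 5 to 43 mm above the origin; oblong flange 32 x 42 (y) x 5 mm; tapered plug 30 mm deep below. Origin: centre of the flange's underside, at the rim when seated; z up the knob, y along the neck's long side; 50 g. Jammed as stopper_pink1 is, and comes out as stopper_pink2 does
- rim_green2 (a point): centre of the rim, 100 mm above the bench, of a green-banded steel flask on a low fixed base. Body 64 mm in diameter up to 62 mm; above it an oblong neck 36 mm (this point's x) by 56 mm (its y), z up. It cannot move sideways; only its weight (1.8 kg) holds it down: pulled up with over 18 N it slides up off its base (30 mm at most) and drops back when let go
- stopper_green2: green-ringed wooden stopper: round knob 30 mm in diameter, 5 to 43 mm above the origin; oblong flange 32 x 42 (y) x 5 mm; tapered plug 30 mm deep below. Origin: centre of the flange's underside, at the rim when seated; z up the knob, y along the neck's long side; 50 g. Grip knobs with the fingers closing along y, 30 mm above the origin, some 45 N; jammed as the others
- clip_pink (a point): spot, 4 mm above the bench, at the +x end of the fixed aluminium tray that holds the pink batch, where a clip (red or grey) stands; axes as the tray, which is 220 mm (x) by 85 mm (y), 4 mm thick with a 7 mm rim, its centre 120 mm back from here along -x
- cup_pink1: dessert cup of the pink batch, which may be absent: off-white straight round case 44 mm in diameter and 28 mm high with pink cream (not solid to the touch) up to 39 mm; origin at the centre of its underside, z up; about 40 g
- cup_pink2: dessert cup of the pink batch, which may be absent: off-white straight round case 44 mm in diameter and 28 mm high with pink cream (not solid to the touch) up to 39 mm; origin at the centre of its underside, z up; about 40 g
- cup_pink3: dessert cup of the pink batch, which may be absent: off-white straight round case 44 mm in diameter and 28 mm high with pink cream (not solid to the touch) up to 39 mm; origin at the centre of its underside, z up; about 40 g
- clip_green (a point): spot, 4 mm above the bench, at the +x end of the fixed aluminium tray that holds the green batch, where a clip (red or grey) stands; axes as the tray, which is 220 mm (x) by 85 mm (y), 4 mm thick with a 7 mm rim, its centre 120 mm back from here along -x
- cup_green1: dessert cup of the green batch, which may be absent: off-white straight round case 44 mm in diameter and 28 mm high with green cream (not solid to the touch) up to 39 mm; origin at the centre of its underside, z up; about 40 g
- cup_green2: dessert cup of the green batch, which may be absent: off-white straight round case 44 mm in diameter and 28 mm high with green cream (not solid to the touch) up to 39 mm; origin at the centre of its underside, z up; about 40 g
- cup_green3: dessert cup of the green batch, which may be absent: off-white straight round case 44 mm in diameter and 28 mm high with green cream (not solid to the touch) up to 39 mm; origin at the centre of its underside, z up; about 40 g
- flag_red: red clip, fixed block 14 x 40 x 30 mm high at the +x end of the tray whose batch goes out next; origin at its underside's centre (a like grey clip marks the tray that waits)
- service_tray_in (a point): centre of the inner floor (4 mm above the bench) of the fixed clear service tray, 120 mm along x by 160 mm along y outside, walls 4 mm thick and 20 mm high above the bench; axes along world x, y
- stopper_tray_in (a point): centre of the inner floor (4 mm above the bench) of the fixed blue stopper tray, same size and axes as the service tray; the two may have swapped places
- squeeze_bottle: bystander: white squeeze bottle 56 mm in diameter with magenta nozzle, 165 mm high, origin under its centre
- bowl: bystander: small steel bowl, 90 mm across, 50 mm high, origin under its centre
- bell (a joint): travel of the yellow call button, m: 0 at rest, 0.006 fully down (5 N), springs back; rung at 0.004
- bell_top (a point): centre of the top of the call button's yellow cap, 32 mm in diameter, in a low fixed white housing; pressed straight down
Mind the look-alikes: they are no part of the job. Leave any turquoise look-alike of the cup_pink1 alone.

How it is judged:
On the way, in this order (a step that is already met when the one before it is completed fails the run):
1. both stoppers are in the stopper tray and the whole batch is in the service tray (((horizontal distance between flag_red and clip_pink below 0.05 m and (x of stopper_pink1 in the frame of stopper_tray_in between -0.056 and 0.056 m and y of stopper_pink1 in the frame of stopper_tray_in between -0.076 and 0.076 m and z of each of stopper_pink1, stopper_pink2 in the frame of stopper_tray_in below 0.05 m and linear speed of each of stopper_pink1, stopper_pink2 below 0.02 m/s and x of stopper_pink2 in the frame of stopper_tray_in between -0.056 and 0.056 m and y of stopper_pink2 in the frame of stopper_tray_in between -0.076 and 0.076 m) and (z of stopper_green1 in the frame of rim_green1 below 0.003 m and z of stopper_green2 in the frame of rim_green2 below 0.003 m and horizontal distance between stopper_green1 and rim_green1 below 0.006 m and horizontal distance between stopper_green2 and rim_green2 below 0.006 m) and (x of cup_pink1 in the frame of service_tray_in between -0.056 and 0.056 m and y of cup_pink1 in the frame of service_tray_in between -0.076 and 0.076 m and z of each of cup_pink1, cup_pink2, cup_pink3 in the frame of service_tray_in below 0.01 m and angle between each of cup_pink1, cup_pink2, cup_pink3's own z axis and vertical below 0.2 rad and linear speed of each of cup_pink1, cup_pink2, cup_pink3 below 0.02 m/s and x of cup_pink2 in the frame of service_tray_in between -0.056 and 0.056 m and y of cup_pink2 in the frame of service_tray_in between -0.076 and 0.076 m and x of cup_pink3 in the frame of service_tray_in between -0.056 and 0.056 m and y of cup_pink3 in the frame of service_tray_in between -0.076 and 0.076 m) and horizontal distance between each of cup_green1, cup_green2, cup_green3 and service_tray_in above 0.11 m and height (world z) of each of rim_pink1, rim_pink2, rim_green1, rim_green2 below 0.104 m) or (horizontal distance between flag_red and clip_green below 0.05 m and (x of stopper_green1 in the frame of stopper_tray_in between -0.056 and 0.056 m and y of stopper_green1 in the frame of stopper_tray_in between -0.076 and 0.076 m and z of each of stopper_green1, stopper_green2 in the frame of stopper_tray_in below 0.05 m and linear speed of each of stopper_green1, stopper_green2 below 0.02 m/s and x of stopper_green2 in the frame of stopper_tray_in between -0.056 and 0.056 m and y of stopper_green2 in the frame of stopper_tray_in between -0.076 and 0.076 m) and (z of stopper_pink1 in the frame of rim_pink1 below 0.003 m and z of stopper_pink2 in the frame of rim_pink2 below 0.003 m and horizontal distance between stopper_pink1 and rim_pink1 below 0.006 m and horizontal distance between stopper_pink2 and rim_pink2 below 0.006 m) and (x of cup_green1 in the frame of service_tray_in between -0.056 and 0.056 m and y of cup_green1 in the frame of service_tray_in between -0.076 and 0.076 m and z of each of cup_green1, cup_green2, cup_green3 in the frame of service_tray_in below 0.01 m and angle between each of cup_green1, cup_green2, cup_green3's own z axis and vertical below 0.2 rad and linear speed of each of cup_green1, cup_green2, cup_green3 below 0.02 m/s and x of cup_green2 in the frame of service_tray_in between -0.056 and 0.056 m and y of cup_green2 in the frame of service_tray_in between -0.076 and 0.076 m and x of cup_green3 in the frame of service_tray_in between -0.056 and 0.056 m and y of cup_green3 in the frame of service_tray_in between -0.076 and 0.076 m) and horizontal distance between each of cup_pink1, cup_pink2, cup_pink3 and service_tray_in above 0.11 m and height (world z) of each of rim_pink1, rim_pink2, rim_green1, rim_green2 below 0.104 m))), for 0.2 s.
2. the call button is pressed (value of joint bell above 0.004 m).
At the end, for the whole second after the job is handed in: Flagged colour: both stoppers inside the stopper tray (under 50 mm over its floor), all its cups in the service tray (within 10 mm of its floor, tilt < 0.2 rad), at rest. Other colour: stoppers seated within 3 mm, cups over 110 mm from the service tray's centre. Flasks down within 4 mm (((horizontal distance between flag_red and clip_pink below 0.05 m and (x of stopper_pink1 in the frame of stopper_tray_in between -0.056 and 0.056 m and y of stopper_pink1 in the frame of stopper_tray_in between -0.076 and 0.076 m and z of each of stopper_pink1, stopper_pink2 in the frame of stopper_tray_in below 0.05 m and linear speed of each of stopper_pink1, stopper_pink2 below 0.02 m/s and x of stopper_pink2 in the frame of stopper_tray_in between -0.056 and 0.056 m and y of stopper_pink2 in the frame of stopper_tray_in between -0.076 and 0.076 m) and (z of stopper_green1 in the frame of rim_green1 below 0.003 m and z of stopper_green2 in the frame of rim_green2 below 0.003 m and horizontal distance between stopper_green1 and rim_green1 below 0.006 m and horizontal distance between stopper_green2 and rim_green2 below 0.006 m) and (x of cup_pink1 in the frame of service_tray_in between -0.056 and 0.056 m and y of cup_pink1 in the frame of service_tray_in between -0.076 and 0.076 m and z of each of cup_pink1, cup_pink2, cup_pink3 in the frame of service_tray_in below 0.01 m and angle between each of cup_pink1, cup_pink2, cup_pink3's own z axis and vertical below 0.2 rad and linear speed of each of cup_pink1, cup_pink2, cup_pink3 below 0.02 m/s and x of cup_pink2 in the frame of service_tray_in between -0.056 and 0.056 m and y of cup_pink2 in the frame of service_tray_in between -0.076 and 0.076 m and x of cup_pink3 in the frame of service_tray_in between -0.056 and 0.056 m and y of cup_pink3 in the frame of service_tray_in between -0.076 and 0.076 m) and horizontal distance between each of cup_green1, cup_green2, cup_green3 and service_tray_in above 0.11 m and height (world z) of each of rim_pink1, rim_pink2, rim_green1, rim_green2 below 0.104 m) or (horizontal distance between flag_red and clip_green below 0.05 m and (x of stopper_green1 in the frame of stopper_tray_in between -0.056 and 0.056 m and y of stopper_green1 in the frame of stopper_tray_in between -0.076 and 0.076 m and z of each of stopper_green1, stopper_green2 in the frame of stopper_tray_in below 0.05 m and linear speed of each of stopper_green1, stopper_green2 below 0.02 m/s and x of stopper_green2 in the frame of stopper_tray_in between -0.056 and 0.056 m and y of stopper_green2 in the frame of stopper_tray_in between -0.076 and 0.076 m) and (z of stopper_pink1 in the frame of rim_pink1 below 0.003 m and z of stopper_pink2 in the frame of rim_pink2 below 0.003 m and horizontal distance between stopper_pink1 and rim_pink1 below 0.006 m and horizontal distance between stopper_pink2 and rim_pink2 below 0.006 m) and (x of cup_green1 in the frame of service_tray_in between -0.056 and 0.056 m and y of cup_green1 in the frame of service_tray_in between -0.076 and 0.076 m and z of each of cup_green1, cup_green2, cup_green3 in the frame of service_tray_in below 0.01 m and angle between each of cup_green1, cup_green2, cup_green3's own z axis and vertical below 0.2 rad and linear speed of each of cup_green1, cup_green2, cup_green3 below 0.02 m/s and x of cup_green2 in the frame of service_tray_in between -0.056 and 0.056 m and y of cup_green2 in the frame of service_tray_in between -0.076 and 0.076 m and x of cup_green3 in the frame of service_tray_in between -0.056 and 0.056 m and y of cup_green3 in the frame of service_tray_in between -0.076 and 0.076 m) and horizontal distance between each of cup_pink1, cup_pink2, cup_pink3 and service_tray_in above 0.11 m and height (world z) of each of rim_pink1, rim_pink2, rim_green1, rim_green2 below 0.104 m))); the robot touches nothing.
It fails at once if a flask is dragged up 15 mm or more off its base (height (world z) of any of rim_pink1, rim_pink2, rim_green1, rim_green2 above 0.115 m).
It fails at once if a bystander (squeeze bottle, bowl) is displaced by more than 40 mm (distance of any of squeeze_bottle, bowl from where it was at the start of the episode above 0.04 m).
It fails at once if a cup of the batch that waits (not red-clipped) is picked up ((horizontal distance between flag_red and clip_pink below 0.05 m and height (world z) of any of cup_green1, cup_green2, cup_green3 above 0.06 m) or (horizontal distance between flag_red and clip_green below 0.05 m and height (world z) of any of cup_pink1, cup_pink2, cup_pink3 above 0.06 m)).
It fails at once if a flask of the other colour is unsealed ((horizontal distance between flag_red and clip_pink below 0.05 m and (z of stopper_green1 in the frame of rim_green1 above 0.012 m or z of stopper_green2 in the frame of rim_green2 above 0.012 m)) or (horizontal distance between flag_red and clip_green below 0.05 m and (z of stopper_pink1 in the frame of rim_pink1 above 0.012 m or z of stopper_pink2 in the frame of rim_pink2 above 0.012 m))).
Of cup_pink1, cup_pink2, cup_pink3 only 2 to 3 are there at a start; the rules pass over those that are not, and their reading is None.
Of cup_green1, cup_green2, cup_green3 only 2 to 3 are there at a start; the rules pass over those that are not, and their reading is None.
At some moment in a run one of cup_pink1, cup_pink2, cup_pink3, cup_green1, cup_green2, cup_green3 may be knocked a few centimetres aside while the robot is not near it.
It also fails if it takes over 200 s, if anything falls off the work surface, if the arm or the gripper's body presses on something with over 40 N, if the wrist force passes 120 N, or if a joint passes its speed limit or range.

## Working session

There is one attempt and no reset: what is moved stays moved. The work goes in short steps, Python scripts to look and compute and a tool call to move; the robot and the scene stay as the last step left them, time stands still between calls to the robot, and variables do not carry over. Pictures are saved under pics/ and viewed, at most 14 in all, crops included, and the job is handed in when it is done.

Besides the shell and the picture viewer there is one more tool, called after ">>>" as name([rows], argument=value, ...), one row to a line, values as JSON. arm_command: Moves the arm, as the interface text tells. Its arguments: {"type":"object","properties":{"targets":{"type":"array","items":{"type":"array"}},"fingers":{"type":"number"}},"required":["targets"]}

```bash
mkdir -p pics; cat > h.py <<'E'
import numpy as np, cv2
from cell import telemetry, cams, hand_in
def snap(n,f):
    im=cams.get_image(n); cv2.imwrite('pics/'+f,cv2.cvtColor(im,cv2.COLOR_RGB2BGR)); return im
def model(n):
    m=cams.camera_model(n); K=np.array([[m['fx'],0,m['cx']],[0,m['fy'],m['cy']],[0,0,1.]])
    return K,np.array(m['D'],float),np.array(m['R']),np.array(m['t']).reshape(3)
def w(n,uv,z):
    K,D,R,t=model(n)
    p=cv2.undistortPoints(np.array(uv,float).reshape(-1,1,2),K,D).reshape(-1,2)
    d=np.c_[p,np.ones(len(p))]@R; c=-R.T@t
    z=np.broadcast_to(z,len(p)); return c+d*((z-c[2])/d[:,2])[:,None]
def px(n,X):
    K,D,R,t=model(n)
    return cv2.projectPoints(np.array(X,float).reshape(-1,1,3),cv2.Rodrigues(R)[0],t,K,D)[0].reshape(-1,2)
E
python3 - <<'E'
from h import *
np.set_printoptions(precision=3,suppress=True)
for n in('top','scene'):
    snap(n,n+'0.png'); K,D,R,t=model(n); print(n,-R.T@t,R[2],K[0,0])
s=telemetry.observe();print(s['eef_pos'],s['tool_rot'],s['time_s'],s['ft_force'],s['grip_width'])
E
```

```text
top [ 0.434 -0.049  1.263] [ 0.091  0.03  -0.995] 466.8381725115086
scene [ 1.25  -0.493  0.87 ] [-0.623  0.4   -0.672] 436.7389930146514
[ 0.254 -0.571  0.213] [[ 0.914  0.407 -0.001]
 [ 0.407 -0.914  0.001]
 [-0.    -0.001 -1.   ]] 0.1 [ 0.321 -0.222 -0.352] 0.9966855951915449
```

View pics/top0.png

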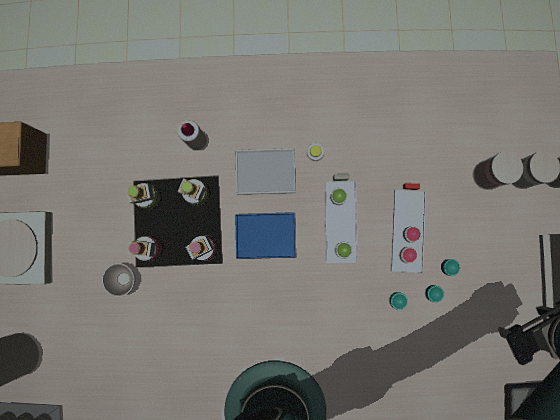

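View pics/scene0.png

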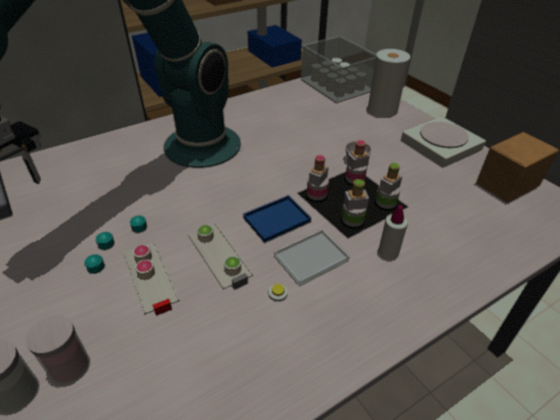

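The red clip (411,186) is on the pink tray. That tray has two pink cups, at (412,234) and (408,255). The pink flasks are near (137,247) and (198,248), the blue tray is at (266,235), the service tray at (265,171) and the bell at (315,152). Teal look-alikes stand nearby.

```bash
python3 - <<'E'
from h import *
np.set_printoptions(precision=3,suppress=True)
a=cv2.imread('pics/top0.png');b=cv2.imread('pics/scene0.png')
A=cv2.resize(a[165:275,120:230],(560,560),interpolation=cv2.INTER_CUBIC)
B=cv2.resize(b[130:240,295:410],None,fx=5,fy=5,interpolation=cv2.INTER_CUBIC)
cv2.imwrite('pics/ca.png',np.clip(A*1.6,0,255)); cv2.imwrite('pics/cb.png',np.clip(B*1.6,0,255))
def blob(im,box,lo,hi):
    x0,y0,x1,y1=box; hsv=cv2.cvtColor(im,cv2.COLOR_BGR2HSV)
    m=np.zeros(im.shape[:2],np.uint8); m[y0:y1,x0:x1]=cv2.inRange(hsv,lo,hi)[y0:y1,x0:x1]
    n,l,s,c=cv2.connectedComponentsWithStats(m)
    return [(c[i].round(1),s[i].tolist()) for i in range(1,n) if s[i][4]>12]
pk=((150,70,60),(180,255,255))
for nm,box,lo,hi,z in [('cups',(385,215,430,270),*pk,.043),('clip',(400,178,425,192),(0,100,80),(180,255,255),.034),('bell',(305,140,327,163),(20,80,80),(35,255,255),.02),('blue',(225,200,305,270),(100,120,60),(125,255,255),.02),('knob',(120,225,220,270),*pk,.143),('gknob',(120,170,215,215),(30,80,60),(60,255,255),.143)]:
    for c,s in blob(a,box,lo,hi): print('top',nm,c,s,w('top',c,z)[0])
print(w('top',[[235,151],[294,149],[296,192],[236,194]],.02))
for nm,box,lo,hi,z in [('cups',(120,230,165,290),*pk,.043),('knob',(300,130,380,210),*pk,.143),('bell',(262,280,295,305),(20,80,80),(35,255,255),.02)]:
    for c,s in blob(b,box,lo,hi): print('scene',nm,c,s,w('scene',c,z)[0])
E
```

```text
top cups [412.9 233.7] [407, 227, 13, 14, 150] [ 0.462 -0.373  0.043]
top cups [409.4 254.6] [403, 248, 14, 14, 150] [ 0.408 -0.361  0.043]
top clip [412.  185.7] [405, 183, 15, 6, 77] [ 0.59  -0.379  0.034]
top bell [315.1 150.8] [310, 146, 11, 11, 98] [ 0.694 -0.125  0.02 ]
top blue [266.  235.6] [236, 213, 60, 46, 2506] [0.469 0.013 0.02 ]
top blue [236. 235.] [236, 216, 1, 39, 39] [0.472 0.093 0.02 ]
top knob [194.4 247.2] [190, 243, 10, 10, 51] [0.442 0.18  0.143]
top knob [133.7 247.8] [130, 244, 9, 9, 66] [0.443 0.331 0.143]
top gknob [186.2 186.5] [182, 182, 10, 10, 80] [0.59  0.199 0.143]
top gknob [132.5 190.8] [128, 186, 10, 11, 77] [0.583 0.334 0.143]
[[ 0.7    0.092  0.02 ]
 [ 0.701 -0.069  0.02 ]
 [ 0.583 -0.071  0.02 ]
 [ 0.582  0.091  0.02 ]]
scene cups [140.8 250. ] [134, 245, 15, 11, 119] [ 0.418 -0.367  0.043]
scene cups [143.8 265.5] [137, 260, 15, 12, 135] [ 0.473 -0.379  0.043]
scene knob [360.3 141.7] [357, 140, 8, 5, 27] [0.442 0.33  0.143]
scene knob [319.5 156.9] [316, 155, 8, 5, 32] [0.44  0.178 0.143]
scene bell [277.7 289. ] [272, 284, 12, 12, 113] [ 0.696 -0.128  0.02 ][ WARN:0@0.435] global loadsave.cpp:1063 imwrite_ Unsupported depth image for selected encoder is fallbacked to CV_8U.
```

View pics/ca.png

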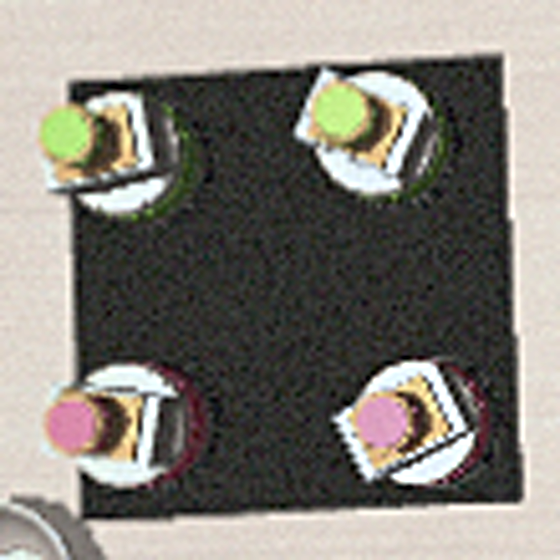

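View pics/cb.png

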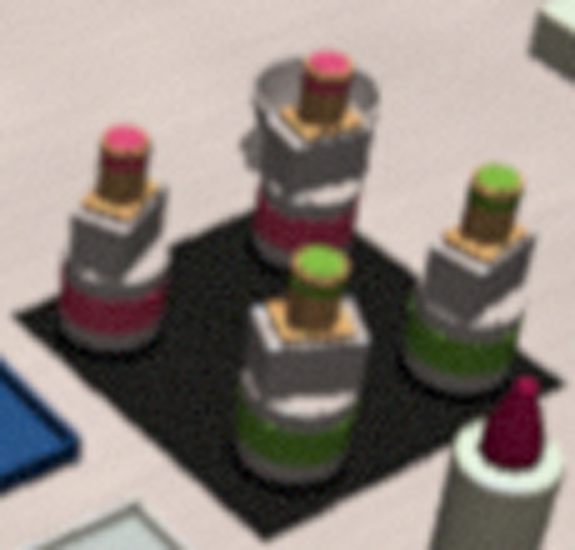

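The crops show the right pink neck turned about 27° and the left one nearly square. I'll start with the cups: triangulating gives (0.462,-0.376) and (0.408,-0.364), with the cream centroid at z≈0.031.

>>> arm_command([
  [[0.035, 0.0325, 0], -4],
  [[0.035, 0.0325, 0], -4],
  [[0.035, 0.0325, 0], -4],
  [[0.035, 0.0325, 0], -4],
  [[0.034, 0.0325, 0], -4],
  [[0.034, 0.0325, 0], -4],
  [[0, 0, -0.02], 0],
  [[0, 0, 0], 0],
], fingers=75)

```text
time_s: 0.9
eef_pos: [0.4619, -0.3743, 0.1912]
tool_rot: [[1.0, 0.002, -0.003], [0.002, -1.0, 0.002], [-0.003, -0.002, -1.0]]
ft_force: [-0.1, -0.2, -0.2]
grip_width: 0.75
grip_force: 0.0
```

```bash
python3 - <<'E'
from h import *
np.set_printoptions(precision=3,suppress=True)
s=telemetry.observe();print(s['eef_pos'],np.array(s['tool_rot'])[:,1],s['joints'])
a=cv2.imread('pics/top0.png')
T=[cv2.resize(a[y:y+36,x:x+36],(400,400),interpolation=cv2.INTER_CUBIC) for x,y in((124,230),(180,230))]
cv2.imwrite('pics/ct.png',np.hstack(T))
E
```

```text
[ 0.462 -0.374  0.191] [ 0.002 -1.    -0.002] [ 0.664  0.387 -0.044  1.711  0.019  1.047 -0.955]
```

View pics/ct.png

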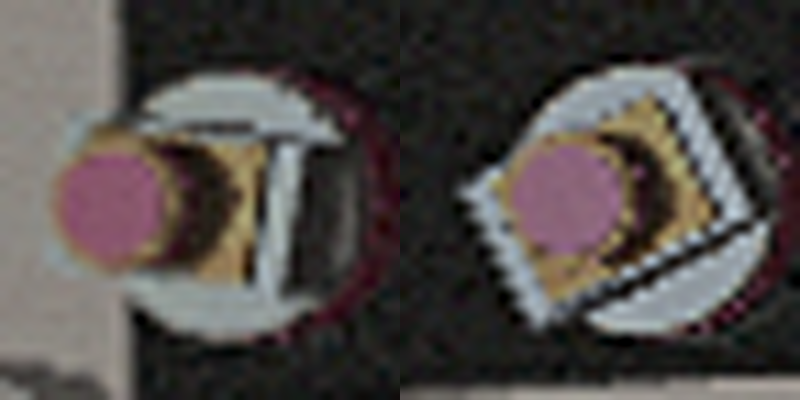

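The left neck is turned about -8° (its right edge runs (302,140)–(274,297)). The right neck is turned about +28° (its lower edge runs (540,325)–(750,215)). Next I'll pick the first cup.

>>> arm_command([
  [[0, -0.002, -0.045], 0],
  [[0, 0, -0.045], 0],
  [[0, 0, -0.04], 0],
  [[0, 0, -0.025], 0],
  [[0, 0, -0.014], 0],
  [[0, 0, 0], 0],
])

```text
time_s: 1.5
eef_pos: [0.4609, -0.3783, 0.0234]
tool_rot: [[1.0, -0.001, -0.002], [-0.001, -1.0, 0.001], [-0.002, -0.001, -1.0]]
ft_force: [-0.8, -0.4, 0.7]
grip_width: 0.751
grip_force: 0.0
```

>>> arm_command([
  [[0, 0, 0], 0],
  [[0, 0, 0], 0],
  [[0, 0, 0], 0],
  [[0, 0, 0], 0],
  [[0, 0, 0.02], 0],
  [[0, 0, 0.04], 0],
  [[0, 0, 0.04], 0],
], fingers=0)

```text
time_s: 2.2
eef_pos: [0.4618, -0.3777, 0.1256]
tool_rot: [[1.0, -0.0, -0.001], [-0.0, -1.0, 0.001], [-0.001, -0.001, -1.0]]
ft_force: [1.0, -0.3, 0.2]
grip_width: 0.459
grip_force: 30.0
```

>>> arm_command([
  [[0.019, 0.0485, 0], 0],
  [[0.019, 0.0485, 0], 0],
  [[0.019, 0.0485, 0], 0],
  [[0.019, 0.0485, 0], 0],
  [[0.019, 0.0485, 0], 0],
  [[0.019, 0.0485, 0], 0],
  [[0.019, 0.0485, 0], 0],
  [[0.018, 0.0485, 0], 0],
])

```text
time_s: 3.0
eef_pos: [0.6078, -0.0033, 0.1249]
tool_rot: [[1.0, -0.0, 0.001], [-0.0, -1.0, -0.0], [0.001, 0.0, -1.0]]
ft_force: [0.2, -0.7, 0.9]
grip_width: 0.457
grip_force: 30.0
```

>>> arm_command([
  [[0, 0, 0], 0],
  [[0, 0, -0.04], 0],
  [[0, 0, -0.03], 0],
  [[0, 0, -0.01], 0],
  [[0, 0, 0], 0],
])

```text
time_s: 3.5
eef_pos: [0.6067, -0.0053, 0.0438]
tool_rot: [[1.0, -0.0, -0.002], [-0.0, -1.0, 0.0], [-0.002, -0.0, -1.0]]
ft_force: [0.2, -0.1, 0.0]
grip_width: 0.463
grip_force: 30.0
```

>>> arm_command([
  [[0.006, 0.014, 0], 0],
  [[0, 0, 0], 0],
  [[0, 0, -0.01], 0],
  [[0, 0, -0.008], 0],
  [[0, 0, 0], 0],
  [[0, 0, 0], 0],
])

```text
time_s: 4.1
eef_pos: [0.6129, 0.0085, 0.0261]
tool_rot: [[1.0, -0.0, -0.001], [-0.0, -1.0, -0.0], [-0.001, 0.0, -1.0]]
ft_force: [0.3, -0.4, -0.4]
grip_width: 0.457
grip_force: 30.0
```

>>> arm_command([
  [[0, 0, 0], 0],
  [[0, 0, 0], 0],
  [[0, 0, 0], 0],
  [[0, 0, 0.03], 0],
  [[0, 0, 0.05], 0],
  [[0, 0, 0.03], 0],
  [[0, 0, 0], 0],
], fingers=62)

```text
time_s: 4.8
eef_pos: [0.6155, 0.0089, 0.1411]
tool_rot: [[1.0, -0.0, 0.007], [-0.0, -1.0, 0.0], [0.007, -0.0, -1.0]]
ft_force: [0.6, 0.0, -0.9]
grip_width: 0.624
grip_force: 0.0
```

>>> arm_command([
  [[-0.024, -0.044, 0], 0],
  [[-0.024, -0.044, 0], 0],
  [[-0.024, -0.044, 0], 0],
  [[-0.024, -0.044, 0], 0],
  [[-0.024, -0.044, 0], 0],
  [[-0.024, -0.044, 0], 0],
  [[-0.024, -0.044, 0], 0],
  [[-0.024, -0.044, 0], 0],
], fingers=75)

```text
time_s: 5.6
eef_pos: [0.4202, -0.3439, 0.1361]
tool_rot: [[1.0, -0.0, -0.0], [-0.0, -1.0, 0.0], [-0.0, -0.0, -1.0]]
ft_force: [0.4, 0.9, 0.4]
grip_width: 0.751
grip_force: 0.0
```

```bash
python3 - <<'E'
from h import *
snap('top','t1.png')
print(telemetry.observe()['eef_pos'])
E
```

```text
[ 0.41516619 -0.35144275  0.13606586]
```

View pics/t1.png

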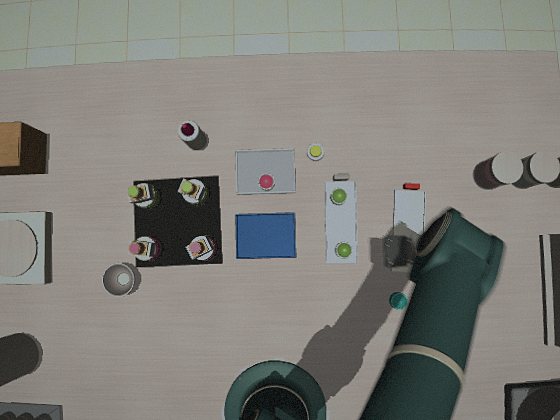

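The first cup stands in the service tray at (266,182). The second is hidden by the arm, so I'll check it in the scene view by its colour.

```bash
python3 - <<'E'
from h import *
im=cv2.cvtColor(cams.get_image('scene'),cv2.COLOR_RGB2HSV)
m=cv2.inRange(im,(150,70,60),(180,255,255)); m[:220]=0
n,l,s,c=cv2.connectedComponentsWithStats(m)
for i in range(1,n):
    if s[i][4]>20: print(c[i],s[i],w('scene',c[i],.031)[0])
print(telemetry.observe()['eef_pos'])
E
```

```text
[303.91428571 243.23809524] [298 239  13  10 105] [0.61288342 0.00803376 0.031     ]
[140.81904762 249.84761905] [134 245  14  10 105] [ 0.40576711 -0.3650278   0.031     ]
[ 0.41727412 -0.34820356  0.13593131]
```

>>> arm_command([
  [[-0.009, -0.015, 0], 0],
  [[0, 0, -0.045], 0],
  [[0, 0, -0.02], 0],
  [[0, 0, 0], 0],
])

```text
time_s: 6.1
eef_pos: [0.4111, -0.3562, 0.0686]
tool_rot: [[1.0, -0.0, -0.004], [-0.0, -1.0, 0.003], [-0.004, -0.003, -1.0]]
ft_force: [-0.3, 0.1, 0.8]
grip_width: 0.745
grip_force: 0.0
```

>>> arm_command([
  [[-0.004, -0.008, 0], 0],
  [[0, 0, -0.025], 0],
  [[0, 0, -0.02], 0],
  [[0, 0, 0], 0],
  [[0, 0, 0], 0],
])

```text
time_s: 6.6
eef_pos: [0.409, -0.3661, 0.0277]
tool_rot: [[1.0, -0.0, 0.001], [-0.0, -1.0, -0.001], [0.001, 0.001, -1.0]]
ft_force: [-0.0, -0.3, 1.4]
grip_width: 0.75
grip_force: 0.0
```

>>> arm_command([
  [[0, 0, 0], 0],
  [[0, 0, 0], 0],
  [[0, 0, 0], 0],
  [[0, 0, 0], 0],
  [[0, 0, 0.03], 0],
  [[0, 0, 0.04], 0],
  [[0, 0, 0.04], 0],
  [[0, 0, 0], 0],
], fingers=0)

```text
time_s: 7.4
eef_pos: [0.4106, -0.367, 0.1414]
tool_rot: [[1.0, -0.0, 0.006], [-0.0, -1.0, -0.005], [0.006, 0.005, -1.0]]
ft_force: [1.3, 0.6, -0.5]
grip_width: 0.461
grip_force: 30.0
```

>>> arm_command([
  [[0.032, 0.046, 0], 0],
  [[0.032, 0.046, 0], 0],
  [[0.032, 0.046, 0], 0],
  [[0.032, 0.046, 0], 0],
  [[0.032, 0.046, 0], 0],
  [[0.032, 0.046, 0], 0],
  [[0.032, 0.046, 0], 0],
  [[0.032, 0.046, 0], 0],
])

```text
time_s: 8.2
eef_pos: [0.6378, -0.0351, 0.136]
tool_rot: [[1.0, -0.0, -0.0], [-0.0, -1.0, 0.0], [-0.0, -0.0, -1.0]]
ft_force: [0.6, -0.5, -0.4]
grip_width: 0.458
grip_force: 30.0
```

>>> arm_command([
  [[0, 0, 0], 0],
  [[0, 0, -0.03], 0],
  [[0, 0, -0.02], 0],
  [[0, 0, 0], 0],
  [[0, 0, 0], 0],
])

```text
time_s: 8.7
eef_pos: [0.6371, -0.037, 0.0866]
tool_rot: [[1.0, -0.0, -0.0], [-0.0, -1.0, 0.0], [-0.0, -0.0, -1.0]]
ft_force: [-0.6, -0.4, -0.0]
grip_width: 0.457
grip_force: 30.0
```

>>> arm_command([
  [[0.015, 0.024, 0], 0],
  [[0.016, 0.024, 0], 0],
  [[0, 0, -0.015], 0],
  [[0, 0, 0], 0],
  [[0, 0, 0], 0],
])

```text
time_s: 9.2
eef_pos: [0.6679, 0.01, 0.072]
tool_rot: [[1.0, -0.001, -0.0], [-0.001, -1.0, -0.0], [-0.0, 0.0, -1.0]]
ft_force: [-0.1, 0.4, 0.2]
grip_width: 0.461
grip_force: 30.0
```

>>> arm_command([
  [[0, 0, -0.025], 0],
  [[0, 0, -0.013], 0],
  [[0, 0, -0.005], 0],
  [[0, 0, 0], 0],
  [[0, 0, 0], 0],
])

```text
time_s: 9.7
eef_pos: [0.6685, 0.0109, 0.0292]
tool_rot: [[1.0, -0.0, 0.001], [-0.0, -1.0, 0.0], [0.001, -0.0, -1.0]]
ft_force: [-0.2, 0.2, -0.5]
grip_width: 0.461
grip_force: 30.0
```

>>> arm_command([
  [[0, 0, 0], 0],
  [[0, 0, 0], 0],
  [[0, 0, 0], 0],
  [[0, 0, 0.03], 0],
  [[0, 0, 0.05], 0],
  [[0, 0, 0.05], 0],
  [[0, 0, 0.04], 0],
  [[0, 0, 0], 0],
], fingers=62)

```text
time_s: 10.5
eef_pos: [0.6706, 0.0112, 0.2049]
tool_rot: [[1.0, -0.0, 0.009], [-0.0, -1.0, 0.0], [0.009, -0.0, -1.0]]
ft_force: [0.4, 0.1, -0.3]
grip_width: 0.619
grip_force: 0.0
```

>>> arm_command([
  [[-0.028, 0, 0], 8.5],
  [[-0.028, 0, 0], 8.5],
  [[-0.028, 0, 0], 8.5],
  [[-0.028, 0.01, 0], 8.5],
  [[-0.028, 0.02, 0], 8.5],
  [[-0.028, 0.02, 0], 8.5],
  [[-0.028, 0.02, 0], 8.5],
])

```text
time_s: 11.2
eef_pos: [0.4708, 0.0815, 0.1982]
tool_rot: [[0.502, 0.865, 0.0], [0.865, -0.502, -0.0], [-0.0, 0.0, -1.0]]
ft_force: [-0.0, 0.8, -0.3]
grip_width: 0.621
grip_force: 0.0
```

>>> arm_command([
  [[-0.028, 0.02, 0], 8.5],
  [[0, 0.02, 0], 8.5],
  [[0, 0.02, 0], 8.5],
  [[0, 0.02, 0], 8.5],
  [[0, 0.02, 0], 8.5],
  [[0, 0, 0], 8.5],
  [[0, 0, 0], 8.5],
  [[0, 0, 0], 0],
])

```text
time_s: 12.0
eef_pos: [0.444, 0.181, 0.1982]
tool_rot: [[-0.487, 0.873, -0.0], [0.873, 0.487, -0.0], [0.0, -0.0, -1.0]]
ft_force: [-1.2, 0.7, -0.4]
grip_width: 0.62
grip_force: 0.0
```

```bash
python3 - <<'E'
from h import *
s=telemetry.observe();print(s['eef_pos'],s['joints'],np.degrees(np.arctan2(s['tool_rot'][1][1],s['tool_rot'][0][1])))
E
```

```text
[0.4439803  0.18096859 0.1981994 ] [ 0.08394079  0.21701163 -0.60162533  1.96528321  0.14506445  1.00159697
 -0.07609993] 29.17318273195296
```

>>> arm_command([
  [[-0.003, -0.002, -0.03], -1],
  [[0, 0, -0.03], 0],
  [[0, 0, -0.019], 0],
  [[0, 0, 0], 0],
  [[0, 0, 0], 0],
])

```text
time_s: 12.5
eef_pos: [0.4412, 0.1791, 0.1199]
tool_rot: [[-0.467, 0.884, -0.0], [0.884, 0.467, 0.0], [0.0, -0.0, -1.0]]
ft_force: [0.2, 0.3, 0.4]
grip_width: 0.619
grip_force: 0.0
```

>>> arm_command([
  [[0, 0, 0], 0],
  [[0, 0, 0], 0],
  [[0, 0, 0], 0],
  [[0, 0, 0], 0],
  [[0, 0, 0], 0],
], fingers=0)

```text
time_s: 13.0
eef_pos: [0.4413, 0.179, 0.1198]
tool_rot: [[-0.469, 0.883, 0.0], [0.883, 0.469, -0.0], [-0.0, 0.0, -1.0]]
ft_force: [-1.8, -0.4, 6.8]
grip_width: 0.314
grip_force: 30.0
```

>>> arm_command([
  [[-0.0017, 0.0031, 0], 0],
  [[-0.0017, 0.0031, 0], 0],
  [[0, 0, 0.001], 0],
  [[0, 0, 0], 0],
])

```text
time_s: 13.4
eef_pos: [0.439, 0.1829, 0.1203]
tool_rot: [[-0.467, 0.884, 0.001], [0.884, 0.467, -0.002], [-0.003, 0.0, -1.0]]
ft_force: [10.9, -12.3, -8.0]
grip_width: 0.315
grip_force: 30.0
```

>>> arm_command([
  [[0.0017, -0.0031, 0], 0],
  [[0.0017, -0.0031, 0], 0],
  [[0.0017, -0.0031, 0.001], 0],
  [[0.0017, -0.0031, 0.001], 0],
  [[0, 0, 0], 0],
])

```text
time_s: 13.9
eef_pos: [0.4436, 0.1741, 0.1222]
tool_rot: [[-0.47, 0.883, -0.002], [0.882, 0.47, 0.002], [0.002, -0.0, -1.0]]
ft_force: [-2.9, 9.5, -6.4]
grip_width: 0.312
grip_force: 30.0
```

>>> arm_command([
  [[-0.0018, 0.0034, 0], 0],
  [[-0.0018, 0.0034, 0], 0],
  [[-0.0018, 0.0034, 0.001], 0],
  [[-0.0019, 0.0034, 0.001], 0],
  [[0, 0, 0], 0],
])

```text
time_s: 14.4
eef_pos: [0.4378, 0.185, 0.1243]
tool_rot: [[-0.469, 0.883, 0.001], [0.883, 0.469, -0.002], [-0.002, -0.0, -1.0]]
ft_force: [6.7, -8.5, -6.6]
grip_width: 0.317
grip_force: 30.0
```

>>> arm_command([
  [[0.002, -0.0038, 0], 0],
  [[0.002, -0.0038, 0], 0],
  [[0.002, -0.0038, 0.001], 0],
  [[0.002, -0.0038, 0.001], 0],
  [[0, 0, 0], 0],
])

```text
time_s: 14.9
eef_pos: [0.4445, 0.1724, 0.1265]
tool_rot: [[-0.47, 0.883, -0.001], [0.883, 0.47, 0.002], [0.002, -0.0, -1.0]]
ft_force: [-5.0, 8.3, -1.3]
grip_width: 0.31
grip_force: 30.0
```

```bash
python3 - <<'E'
from h import *
b=snap('scene','s2.png'); b=cv2.imread('pics/s2.png')
cv2.imwrite('pics/s2c.png',cv2.convertScaleAbs(cv2.resize(b[125:225,280:400],None,fx=5,fy=5,interpolation=cv2.INTER_CUBIC),alpha=1.5))
E
```

```text
(no output)
```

View pics/s2c.png

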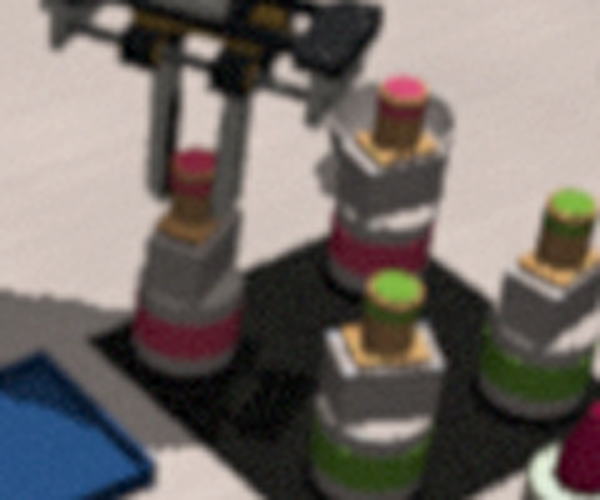

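The stopper leans in the grip (knob at (195,165)) and is rising. The flask hasn't moved and vertical force is under 8 N, so I'll keep rocking.

>>> arm_command([
  [[-0.002, 0.0038, 0], 0],
  [[-0.002, 0.0038, 0], 0],
  [[-0.002, 0.0038, 0.001], 0],
  [[-0.002, 0.0038, 0.001], 0],
  [[0, 0, 0], 0],
])

```text
time_s: 15.45
eef_pos: [0.4377, 0.1851, 0.1285]
tool_rot: [[-0.469, 0.883, 0.001], [0.883, 0.469, -0.002], [-0.002, -0.0, -1.0]]
ft_force: [4.8, -8.6, -0.4]
grip_width: 0.313
grip_force: 30.0
```

>>> arm_command([
  [[0.002, -0.0038, 0], 0],
  [[0.002, -0.0038, 0], 0],
  [[0.002, -0.0038, 0.001], 0],
  [[0.002, -0.0038, 0.001], 0],
  [[0, 0, 0], 0],
])

```text
time_s: 15.95
eef_pos: [0.4445, 0.1724, 0.1304]
tool_rot: [[-0.47, 0.883, -0.001], [0.883, 0.47, 0.002], [0.002, -0.0, -1.0]]
ft_force: [-5.3, 8.7, -2.3]
grip_width: 0.313
grip_force: 30.0
```

>>> arm_command([
  [[-0.002, 0.0038, 0], 0],
  [[-0.002, 0.0038, 0], 0],
  [[-0.002, 0.0038, 0.001], 0],
  [[-0.002, 0.0038, 0.001], 0],
  [[0, 0, 0], 0],
])

```text
time_s: 16.45
eef_pos: [0.4376, 0.1852, 0.1324]
tool_rot: [[-0.469, 0.883, 0.001], [0.883, 0.469, -0.002], [-0.002, -0.0, -1.0]]
ft_force: [4.0, -8.7, -2.6]
grip_width: 0.311
grip_force: 30.0
```

>>> arm_command([
  [[0.002, -0.0038, 0], 0],
  [[0.002, -0.0038, 0], 0],
  [[0.002, -0.0038, 0.001], 0],
  [[0.002, -0.0038, 0.001], 0],
  [[0, 0, 0], 0],
])

```text
time_s: 16.95
eef_pos: [0.4446, 0.1722, 0.1343]
tool_rot: [[-0.47, 0.883, -0.001], [0.883, 0.47, 0.002], [0.002, -0.0, -1.0]]
ft_force: [-3.6, 6.5, -2.9]
grip_width: 0.314
grip_force: 30.0
```

>>> arm_command([
  [[-0.002, 0.0038, 0], 0],
  [[-0.002, 0.0038, 0], 0],
  [[-0.002, 0.0038, 0.001], 0],
  [[-0.002, 0.0038, 0.001], 0],
  [[0, 0, 0], 0],
])

```text
time_s: 17.45
eef_pos: [0.4375, 0.1854, 0.1364]
tool_rot: [[-0.469, 0.883, 0.001], [0.883, 0.469, -0.002], [-0.002, -0.0, -1.0]]
ft_force: [2.5, -5.9, -2.0]
grip_width: 0.316
grip_force: 30.0
```

>>> arm_command([
  [[0.002, -0.0038, 0], 0],
  [[0.002, -0.0038, 0], 0],
  [[0.002, -0.0038, 0.001], 0],
  [[0.002, -0.0038, 0.001], 0],
  [[0, 0, 0], 0],
])

```text
time_s: 17.95
eef_pos: [0.4447, 0.172, 0.1384]
tool_rot: [[-0.47, 0.883, -0.001], [0.883, 0.47, 0.001], [0.002, -0.0, -1.0]]
ft_force: [-3.5, 5.0, -1.7]
grip_width: 0.313
grip_force: 30.0
```

>>> arm_command([
  [[-0.002, 0.0038, 0], 0],
  [[-0.002, 0.0038, 0], 0],
  [[-0.002, 0.0038, 0.001], 0],
  [[-0.002, 0.0038, 0.001], 0],
  [[0, 0, 0], 0],
])

```text
time_s: 18.45
eef_pos: [0.4373, 0.1858, 0.1404]
tool_rot: [[-0.469, 0.883, 0.0], [0.883, 0.469, -0.001], [-0.001, -0.0, -1.0]]
ft_force: [1.0, -5.9, -1.6]
grip_width: 0.314
grip_force: 30.0
```

>>> arm_command([
  [[0.002, -0.0038, 0], 0],
  [[0.002, -0.0038, 0], 0],
  [[0.002, -0.0038, 0.001], 0],
  [[0.002, -0.0038, 0.001], 0],
  [[0, 0, 0], 0],
])

```text
time_s: 18.95
eef_pos: [0.4452, 0.1715, 0.1425]
tool_rot: [[-0.469, 0.883, -0.0], [0.883, 0.469, 0.001], [0.001, 0.0, -1.0]]
ft_force: [-3.7, 4.6, -0.4]
grip_width: 0.314
grip_force: 30.0
```

>>> arm_command([
  [[-0.002, 0.0038, 0], 0],
  [[-0.002, 0.0038, 0.001], 0],
  [[0, 0, 0.001], 0],
  [[0, 0, 0.001], 0],
  [[0, 0, 0], 0],
])

```text
time_s: 19.45
eef_pos: [0.4413, 0.1785, 0.1455]
tool_rot: [[-0.469, 0.883, 0.0], [0.883, 0.469, -0.0], [-0.0, -0.0, -1.0]]
ft_force: [0.8, -3.4, 0.8]
grip_width: 0.312
grip_force: 30.0
```

>>> arm_command([
  [[0, 0, 0.005], 0],
  [[0, 0, 0.005], 0],
  [[0, 0, 0.015], 0],
  [[0, 0, 0.02], 0],
  [[0, 0, 0.02], 0],
  [[0, 0, 0], 0],
])

```text
time_s: 20.05
eef_pos: [0.4422, 0.1797, 0.213]
tool_rot: [[-0.47, 0.883, 0.004], [0.883, 0.47, 0.001], [-0.001, 0.004, -1.0]]
ft_force: [-0.5, 0.5, -0.7]
grip_width: 0.312
grip_force: 30.0
```

```bash
python3 - <<'E'
from h import *
b=snap('scene','s3.png'); b=cv2.imread('pics/s3.png')
cv2.imwrite('pics/s3c.png',cv2.convertScaleAbs(cv2.resize(b[100:300,230:400],None,fx=3,fy=3,interpolation=cv2.INTER_CUBIC),alpha=1.5))
E
```

```text
(no output)
```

View pics/s3c.png

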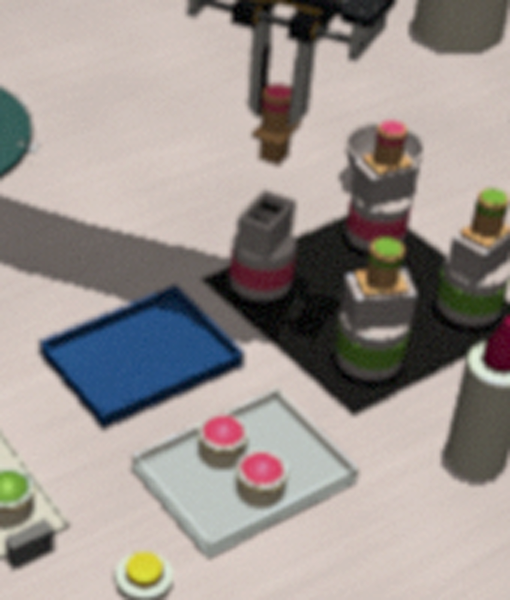

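The stopper is out, at (275,120) in the crop, and both cups stand upright in the service tray. Now to the blue tray.

>>> arm_command([
  [[0.005, -0.04, 0], 0],
  [[0.005, -0.04, 0], 0],
  [[0.005, -0.04, 0], 0],
  [[0.005, -0.04, 0], 0],
  [[0.007, -0.04, 0], 0],
  [[0, 0, -0.04], 0],
  [[0, 0, -0.04], 0],
  [[0, 0, -0.04], 0],
])

```text
time_s: 20.9
eef_pos: [0.4677, -0.0213, 0.0885]
tool_rot: [[-0.469, 0.883, -0.0], [0.883, 0.469, 0.0], [0.0, 0.0, -1.0]]
ft_force: [1.3, 0.2, -0.7]
grip_width: 0.309
grip_force: 30.0
```

>>> arm_command([
  [[0, 0, -0.02], 0],
  [[0, 0, -0.01], 0],
  [[0, 0, -0.005], 0],
  [[0, 0, 0], 0],
  [[0, 0, 0], 0],
])

```text
time_s: 21.4
eef_pos: [0.4685, -0.0211, 0.0558]
tool_rot: [[-0.469, 0.883, 0.001], [0.883, 0.469, -0.0], [-0.0, 0.0, -1.0]]
ft_force: [-0.8, -0.2, 0.6]
grip_width: 0.313
grip_force: 29.9
```

>>> arm_command([
  [[0, 0, 0], 0],
  [[0, 0, 0], 0],
  [[0, 0, 0], 0],
  [[0, 0, 0.04], 0],
  [[0, 0, 0.04], 0],
  [[0, 0, 0.04], 0],
  [[0, 0, 0.03], 0],
], fingers=60)

```text
time_s: 22.1
eef_pos: [0.4685, -0.0211, 0.2079]
tool_rot: [[-0.47, 0.883, 0.002], [0.883, 0.47, -0.0], [-0.001, 0.001, -1.0]]
ft_force: [0.5, -0.1, -0.9]
grip_width: 0.597
grip_force: 0.0
```

>>> arm_command([
  [[-0.004, 0.044, 0], -5],
  [[-0.004, 0.044, 0], -5],
  [[-0.004, 0.044, 0], -5],
  [[-0.004, 0.044, 0], -5],
  [[-0.004, 0.044, 0], -5],
  [[-0.004, 0.044, 0], -5],
  [[-0.003, 0.044, 0], -6],
  [[0, 0.044, 0], 0],
])

```text
time_s: 22.9
eef_pos: [0.4406, 0.3326, 0.2056]
tool_rot: [[0.143, 0.99, 0.0], [0.99, -0.143, -0.0], [-0.0, 0.0, -1.0]]
ft_force: [0.7, -0.9, 1.3]
grip_width: 0.601
grip_force: 0.0
```

>>> arm_command([
  [[0, 0, 0], 0],
  [[0, 0, 0], 0],
])

```text
time_s: 23.1
eef_pos: [0.4407, 0.3314, 0.2051]
tool_rot: [[0.137, 0.991, -0.001], [0.991, -0.137, -0.0], [-0.0, -0.001, -1.0]]
ft_force: [-0.5, -1.5, 0.1]
grip_width: 0.605
grip_force: 0.0
```

```bash
python3 - <<'E'
from h import *
snap('scene','s4.png'); a=cv2.imread('pics/s4.png')
cv2.imwrite('pics/s4c.png',cv2.convertScaleAbs(cv2.resize(a[110:280,240:420],None,fx=3.5,fy=3.5,interpolation=cv2.INTER_CUBIC),alpha=1.5))
s=telemetry.observe();print(s['eef_pos'],np.degrees(np.arctan2(s['tool_rot'][1][1],s['tool_rot'][0][1])))
E
```

```text
[0.44119904 0.33024569 0.2051406 ] -7.998493969821458
```

View pics/s4c.png

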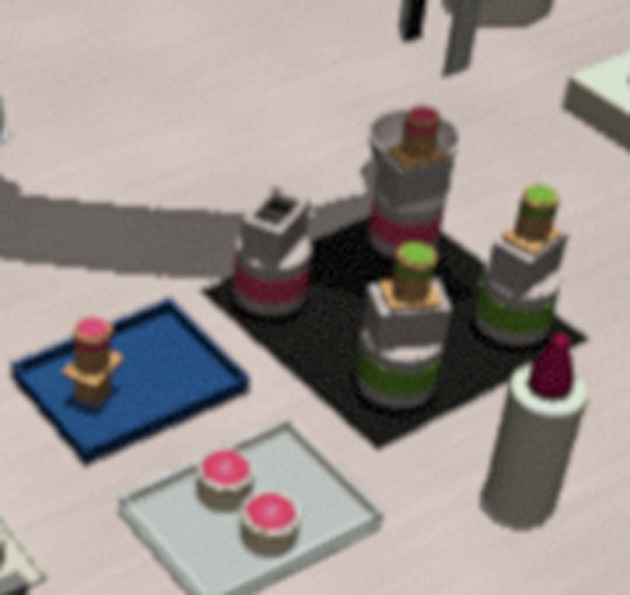

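The first stopper stands upright in the blue tray at (92,365). The gripper is above the left pink knob, so I'll descend and grip.

>>> arm_command([
  [[0.001, 0, -0.035], 0],
  [[0, 0, -0.035], 0],
  [[0, 0, -0.015], 0],
  [[0, 0, 0], 0],
  [[0, 0, 0], 0],
])

```text
time_s: 23.65
eef_pos: [0.4428, 0.3308, 0.1216]
tool_rot: [[0.14, 0.99, 0.001], [0.99, -0.14, 0.0], [0.001, 0.001, -1.0]]
ft_force: [-0.2, -0.4, 0.3]
grip_width: 0.601
grip_force: 0.0
```

>>> arm_command([
  [[0, 0, 0], 0],
  [[0, 0, 0], 0],
  [[0, 0, 0], 0],
  [[0, 0, 0], 0],
  [[0, 0, 0], 0],
], fingers=0)

```text
time_s: 24.15
eef_pos: [0.4432, 0.3309, 0.1211]
tool_rot: [[0.14, 0.99, 0.002], [0.99, -0.14, 0.001], [0.001, 0.002, -1.0]]
ft_force: [5.1, -2.0, 6.3]
grip_width: 0.316
grip_force: 30.0
```

>>> arm_command([
  [[0.0005, 0.0037, 0], 0],
  [[0.0005, 0.0037, 0], 0],
  [[0, 0, 0.001], 0],
  [[0, 0, 0], 0],
])

```text
time_s: 24.55
eef_pos: [0.4438, 0.3348, 0.1209]
tool_rot: [[0.142, 0.99, -0.001], [0.99, -0.142, -0.005], [-0.005, -0.0, -1.0]]
ft_force: [3.4, -18.5, 5.3]
grip_width: 0.314
grip_force: 30.0
```

>>> arm_command([
  [[-0.0005, -0.0039, 0], 0],
  [[-0.0006, -0.0039, 0], 0],
  [[-0.0006, -0.0039, 0.001], 0],
  [[-0.0006, -0.0039, 0.001], 0],
  [[0, 0, 0], 0],
])

```text
time_s: 25.05
eef_pos: [0.4417, 0.3239, 0.124]
tool_rot: [[0.139, 0.99, 0.002], [0.99, -0.139, 0.003], [0.003, 0.002, -1.0]]
ft_force: [6.8, 7.5, -3.1]
grip_width: 0.314
grip_force: 30.0
```

Working the same way. Continuing with ±8.5 mm swings.

>>> arm_command([
  [[0.0006, 0.0041, 0], 0],
  [[0.0006, 0.0041, 0], 0],
  [[0.0006, 0.0041, 0.001], 0],
  [[0.0006, 0.0041, 0.001], 0],
  [[0, 0, 0], 0],
])

```text
time_s: 25.55
eef_pos: [0.4434, 0.3365, 0.1245]
tool_rot: [[0.141, 0.99, -0.002], [0.99, -0.141, -0.005], [-0.005, -0.001, -1.0]]
ft_force: [2.5, -12.4, -2.2]
grip_width: 0.31
grip_force: 30.0
```

>>> arm_command([
  [[-0.0006, -0.0042, 0], 0],
  [[-0.0006, -0.0042, 0], 0],
  [[-0.0006, -0.0042, 0.001], 0],
  [[-0.0006, -0.0042, 0.001], 0],
  [[0, 0, 0], 0],
])

```text
time_s: 26.05
eef_pos: [0.4414, 0.3231, 0.1276]
tool_rot: [[0.139, 0.99, 0.001], [0.99, -0.139, 0.002], [0.002, 0.001, -1.0]]
ft_force: [5.8, 6.5, -6.0]
grip_width: 0.315
grip_force: 30.0
```

>>> arm_command([
  [[0.0006, 0.0042, 0], 0],
  [[0.0006, 0.0042, 0], 0],
  [[0.0006, 0.0042, 0.001], 0],
  [[0.0006, 0.0042, 0.001], 0],
  [[0, 0, 0], 0],
])

```text
time_s: 26.55
eef_pos: [0.4431, 0.3371, 0.1285]
tool_rot: [[0.14, 0.99, -0.002], [0.99, -0.14, -0.004], [-0.004, -0.001, -1.0]]
ft_force: [3.6, -8.6, -1.7]
grip_width: 0.312
grip_force: 30.0
```

>>> arm_command([
  [[-0.0006, -0.0042, 0], 0],
  [[-0.0006, -0.0042, 0], 0],
  [[-0.0006, -0.0042, 0.001], 0],
  [[-0.0006, -0.0042, 0.001], 0],
  [[0, 0, 0], 0],
])

```text
time_s: 27.05
eef_pos: [0.441, 0.3232, 0.1316]
tool_rot: [[0.139, 0.99, 0.001], [0.99, -0.139, 0.002], [0.002, 0.0, -1.0]]
ft_force: [3.5, 4.7, -4.2]
grip_width: 0.313
grip_force: 30.0
```

>>> arm_command([
  [[0.0006, 0.0042, 0], 0],
  [[0.0006, 0.0042, 0], 0],
  [[0.0006, 0.0042, 0.001], 0],
  [[0.0006, 0.0042, 0.001], 0],
  [[0, 0, 0], 0],
])

```text
time_s: 27.55
eef_pos: [0.443, 0.3373, 0.1326]
tool_rot: [[0.14, 0.99, -0.002], [0.99, -0.14, -0.004], [-0.004, -0.001, -1.0]]
ft_force: [1.2, -8.8, -1.3]
grip_width: 0.315
grip_force: 30.0
```

>>> arm_command([
  [[-0.0006, -0.0042, 0], 0],
  [[-0.0006, -0.0042, 0], 0],
  [[-0.0006, -0.0042, 0.001], 0],
  [[-0.0006, -0.0042, 0.001], 0],
  [[0, 0, 0], 0],
])

```text
time_s: 28.05
eef_pos: [0.4408, 0.3232, 0.1355]
tool_rot: [[0.139, 0.99, 0.0], [0.99, -0.139, 0.002], [0.002, 0.0, -1.0]]
ft_force: [3.7, 6.2, -6.0]
grip_width: 0.318
grip_force: 30.0
```

>>> arm_command([
  [[0.0006, 0.0042, 0], 0],
  [[0.0006, 0.0042, 0], 0],
  [[0.0006, 0.0042, 0.001], 0],
  [[0.0006, 0.0042, 0.001], 0],
  [[0, 0, 0], 0],
])

```text
time_s: 28.55
eef_pos: [0.443, 0.3376, 0.1368]
tool_rot: [[0.14, 0.99, -0.002], [0.99, -0.14, -0.004], [-0.004, -0.001, -1.0]]
ft_force: [1.5, -7.5, -0.4]
grip_width: 0.314
grip_force: 30.0
```

>>> arm_command([
  [[-0.0006, -0.0042, 0], 0],
  [[-0.0006, -0.0042, 0], 0],
  [[-0.0006, -0.0042, 0.001], 0],
  [[-0.0006, -0.0042, 0.001], 0],
  [[0, 0, 0], 0],
])

```text
time_s: 29.05
eef_pos: [0.4408, 0.323, 0.1397]
tool_rot: [[0.139, 0.99, 0.0], [0.99, -0.139, 0.002], [0.002, 0.0, -1.0]]
ft_force: [2.6, 4.7, -2.4]
grip_width: 0.31
grip_force: 30.0
```

>>> arm_command([
  [[0.0006, 0.0042, 0], 0],
  [[0.0006, 0.0042, 0], 0],
  [[0.0006, 0.0042, 0.001], 0],
  [[0.0006, 0.0042, 0.001], 0],
  [[0, 0, 0], 0],
])

```text
time_s: 29.55
eef_pos: [0.4429, 0.3379, 0.1408]
tool_rot: [[0.14, 0.99, -0.002], [0.99, -0.14, -0.003], [-0.003, -0.001, -1.0]]
ft_force: [1.0, -5.7, -0.8]
grip_width: 0.31
grip_force: 30.0
```

>>> arm_command([
  [[-0.0006, -0.0042, 0], 0],
  [[-0.0006, -0.0042, 0], 0],
  [[-0.0006, -0.0042, 0.001], 0],
  [[-0.0006, -0.0042, 0.001], 0],
  [[0, 0, 0], 0],
])

```text
time_s: 30.05
eef_pos: [0.4408, 0.3229, 0.1436]
tool_rot: [[0.139, 0.99, 0.0], [0.99, -0.139, 0.002], [0.002, 0.0, -1.0]]
ft_force: [2.8, 5.9, -4.8]
grip_width: 0.313
grip_force: 30.0
```

>>> arm_command([
  [[0.0006, 0.0042, 0], 0],
  [[0.0006, 0.0042, 0.001], 0],
  [[0, 0, 0.001], 0],
  [[0, 0, 0.001], 0],
  [[0, 0, 0], 0],
])

```text
time_s: 30.55
eef_pos: [0.4417, 0.3301, 0.1462]
tool_rot: [[0.139, 0.99, -0.001], [0.99, -0.139, -0.001], [-0.001, -0.001, -1.0]]
ft_force: [-2.0, -4.6, -2.9]
grip_width: 0.316
grip_force: 30.0
```

>>> arm_command([
  [[0, 0, 0.003], 0],
  [[0, 0, 0.003], 0],
  [[0, 0, 0], 0],
])

```text
time_s: 30.85
eef_pos: [0.4425, 0.3315, 0.1534]
tool_rot: [[0.139, 0.99, 0.001], [0.99, -0.139, 0.002], [0.002, 0.001, -1.0]]
ft_force: [-0.8, 0.3, -0.3]
grip_width: 0.313
grip_force: 30.0
```

>>> arm_command([
  [[0, 0, 0.03], 0],
  [[0, 0, 0.03], 0],
  [[0, 0, 0], 0],
  [[0.005, -0.047, 0], 0],
  [[0.005, -0.047, 0], 0],
  [[0.005, -0.047, 0], 0],
  [[0.005, -0.047, 0], 0],
  [[0.006, -0.047, 0], 0],
])

```text
time_s: 31.65
eef_pos: [0.4681, 0.094, 0.2125]
tool_rot: [[0.139, 0.99, 0.001], [0.99, -0.139, 0.0], [0.0, 0.001, -1.0]]
ft_force: [1.3, 0.5, -0.0]
grip_width: 0.313
grip_force: 30.0
```

>>> arm_command([
  [[0, -0.046, 0], 0],
  [[0, 0, 0], 0],
  [[0, 0, -0.04], 0],
  [[0, 0, -0.04], 0],
  [[0, 0, -0.04], 0],
  [[0, 0, 0], 0],
])

```text
time_s: 32.25
eef_pos: [0.4655, 0.0499, 0.0888]
tool_rot: [[0.139, 0.99, -0.007], [0.99, -0.139, 0.0], [-0.0, -0.007, -1.0]]
ft_force: [-0.8, -0.0, -0.0]
grip_width: 0.313
grip_force: 30.0
```

>>> arm_command([
  [[0, 0, -0.02], 0],
  [[0, 0, -0.009], 0],
  [[0, 0, -0.004], 0],
  [[0, 0, 0], 0],
  [[0, 0, 0], 0],
])

```text
time_s: 32.75
eef_pos: [0.4689, 0.0498, 0.0608]
tool_rot: [[0.139, 0.99, 0.002], [0.99, -0.139, -0.0], [0.0, 0.002, -1.0]]
ft_force: [-0.6, 0.4, 3.8]
grip_width: 0.313
grip_force: 30.0
```

>>> arm_command([
  [[0, 0, 0], 0],
  [[0, 0, 0], 0],
  [[0, 0, 0], 0],
  [[0, 0, 0.04], 0],
  [[0, 0, 0.04], 0],
  [[0, 0, 0.04], 0],
  [[0, 0, 0.03], 0],
], fingers=60)

```text
time_s: 33.45
eef_pos: [0.4683, 0.0498, 0.2119]
tool_rot: [[0.139, 0.99, 0.002], [0.99, -0.139, 0.0], [0.0, 0.002, -1.0]]
ft_force: [0.1, 0.3, -0.8]
grip_width: 0.6
grip_force: 0.0
```

>>> arm_command([
  [[0.028, -0.035, 0], 0],
  [[0.028, -0.035, 0], 0],
  [[0.028, -0.035, 0], 0],
  [[0.028, -0.035, 0], 0],
  [[0.0275, -0.0355, 0], 0],
  [[0, 0, 0], 0],
  [[0, 0, 0], 0],
], fingers=0)

```text
time_s: 34.15
eef_pos: [0.6075, -0.1263, 0.2088]
tool_rot: [[0.14, 0.99, -0.001], [0.99, -0.14, 0.001], [0.0, -0.001, -1.0]]
ft_force: [-0.6, 1.0, 0.6]
grip_width: 0.039
grip_force: 0.0
```

```bash
python3 - <<'E'
from h import *
snap('scene','s5.png')
s=telemetry.observe();print(s['eef_pos'],s['grip_width'],s['time_s'])
E
```

```text
[ 0.60730494 -0.12532575  0.20912442] 0.012125880421587612 34.2
```

View pics/s5.png

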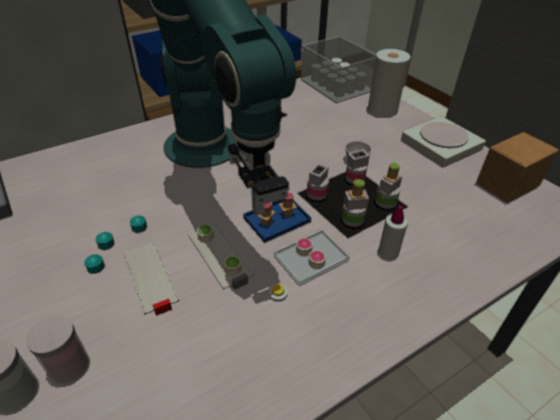

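Both stoppers stand in the blue tray at (266,215) and (288,205). Both cups are in the service tray and the pink tray is empty. Now the bell, at about (0.695,-0.126).

>>> arm_command([
  [[0.044, 0, 0], 0],
  [[0.044, 0, 0], 0],
  [[0, 0, -0.045], 0],
  [[0, 0, -0.045], 0],
  [[0, 0, -0.045], 0],
  [[0, 0, -0.025], 0],
  [[0, 0, 0], 0],
  [[0, 0, 0], 0],
])

```text
time_s: 35.0
eef_pos: [0.6959, -0.125, 0.0507]
tool_rot: [[0.138, 0.99, 0.001], [0.99, -0.138, 0.0], [0.0, 0.001, -1.0]]
ft_force: [0.2, -0.2, 0.8]
grip_width: 0.005
grip_force: 0.0
```

>>> arm_command([
  [[0, 0, -0.003], 0],
  [[0, 0, -0.003], 0],
  [[0, 0, -0.003], 0],
  [[0, 0, 0], 0],
])

```text
time_s: 35.4
eef_pos: [0.6955, -0.1259, 0.0405]
tool_rot: [[0.139, 0.99, -0.0], [0.99, -0.139, -0.0], [-0.0, -0.0, -1.0]]
ft_force: [-0.8, 0.1, -0.4]
grip_width: 0.007
grip_force: 0.0
```

>>> arm_command([
  [[0, 0, -0.003], 0],
  [[0, 0, -0.003], 0],
  [[0, 0, 0], 0],
])

```text
time_s: 35.7
eef_pos: [0.6953, -0.1259, 0.0338]
tool_rot: [[0.139, 0.99, -0.001], [0.99, -0.139, 0.0], [-0.0, -0.001, -1.0]]
ft_force: [-1.2, -0.1, 0.9]
grip_width: 0.004
grip_force: 0.0
```

>>> arm_command([
  [[0, 0, -0.003], 0],
  [[0, 0, 0], 0],
])

```text
time_s: 35.9
eef_pos: [0.6954, -0.1259, 0.031]
tool_rot: [[0.139, 0.99, -0.001], [0.99, -0.139, 0.0], [-0.0, -0.001, -1.0]]
ft_force: [-0.4, 0.6, -0.7]
grip_width: 0.009
grip_force: 0.0
```

>>> arm_command([
  [[0, 0, -0.002], 0],
  [[0, 0, 0], 0],
])

```text
time_s: 36.1
eef_pos: [0.6957, -0.1259, 0.0293]
tool_rot: [[0.139, 0.99, 0.0], [0.99, -0.139, -0.0], [-0.0, 0.0, -1.0]]
ft_force: [-0.7, -0.2, 2.1]
grip_width: 0.006
grip_force: 1.0
```

>>> arm_command([
  [[0, 0, -0.002], 0],
  [[0, 0, 0], 0],
])

```text
time_s: 36.3
eef_pos: [0.6957, -0.1259, 0.0274]
tool_rot: [[0.139, 0.99, 0.0], [0.99, -0.139, -0.0], [-0.0, 0.0, -1.0]]
ft_force: [-0.3, 0.1, 2.9]
grip_width: 0.005
grip_force: 1.5
```

Contact at about 0.030. I'll press on in small steps until the force passes 5 N.

>>> arm_command([
  [[0, 0, -0.002], 0],
  [[0, 0, 0], 0],
])

```text
time_s: 36.5
eef_pos: [0.6958, -0.1259, 0.0254]
tool_rot: [[0.139, 0.99, 0.0], [0.99, -0.139, -0.0], [-0.0, 0.0, -1.0]]
ft_force: [0.3, -0.5, 4.7]
grip_width: 0.003
grip_force: 2.1
```

>>> arm_command([
  [[0, 0, -0.0015], 0],
  [[0, 0, 0], 0],
])

```text
time_s: 36.7
eef_pos: [0.6958, -0.1259, 0.0243]
tool_rot: [[0.139, 0.99, 0.0], [0.99, -0.139, -0.0], [-0.0, 0.0, -1.0]]
ft_force: [-1.9, -0.4, 7.1]
grip_width: 0.005
grip_force: 3.9
```

>>> arm_command([
  [[0, 0, -0.001], 0],
  [[0, 0, 0], 0],
])

```text
time_s: 36.9
eef_pos: [0.6959, -0.1259, 0.0241]
tool_rot: [[0.139, 0.99, 0.0], [0.99, -0.139, -0.0], [-0.0, 0.0, -1.0]]
ft_force: [-6.8, 1.1, 18.5]
grip_width: 0.005
grip_force: 9.1
```

The button is fully down, against its stop. Now I'll retreat and check the whole scene.

>>> arm_command([
  [[0, 0, 0.02], 0],
  [[0, 0, 0.045], 0],
  [[0, 0, 0.045], 0],
  [[0, 0, 0.045], 0],
  [[-0.04, -0.04, 0], 0],
  [[-0.04, -0.04, 0], 0],
  [[-0.04, -0.04, 0], 0],
  [[0, 0, 0], 0],
])

```text
time_s: 37.7
eef_pos: [0.585, -0.2385, 0.1778]
tool_rot: [[0.147, 0.989, -0.002], [0.989, -0.147, -0.003], [-0.003, -0.002, -1.0]]
ft_force: [-0.2, 0.5, 0.4]
grip_width: 0.006
grip_force: 0.0
```

>>> arm_command([
  [[-0.03, -0.04, 0], 0],
  [[-0.03, -0.04, 0], 0],
  [[-0.03, -0.04, 0], 0],
  [[0, -0.04, 0], 0],
  [[0, 0, 0], 0],
  [[0, 0, 0], 0],
])

```text
time_s: 38.3
eef_pos: [0.4991, -0.3925, 0.1774]
tool_rot: [[0.141, 0.99, -0.001], [0.99, -0.141, 0.001], [0.0, -0.001, -1.0]]
ft_force: [1.2, 0.4, 0.1]
grip_width: 0.002
grip_force: 0.0
```

```bash
python3 - <<'E'
from h import *
snap('top','t6.png')
E
```

```text
(no output)
```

View pics/t6.png

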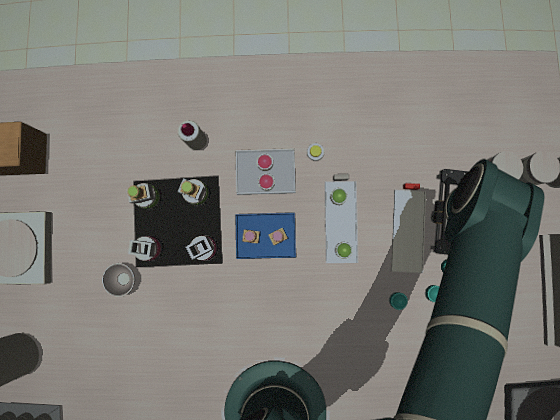

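The cups are at (265,161) and (266,182) in the service tray, and the stoppers at (251,237) and (277,236) in the blue tray. The flasks are on their bases and the green batch is untouched, so I'm handing in.

```bash
python3 -c "
from h import *
print(hand_in())"
```

```text
the job is handed in; nothing more can be done
None
```

I handed the job in; no verdict was returned: both pink stoppers are in the blue tray, both pink cups stand upright in the service tray, the bell was pressed fully down afterwards, and the green batch, squeeze bottle and bowl were left alone.

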